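# Open the tilted slip canister

### The arm

A 6-joint arm with a two-finger parallel gripper is mounted at the origin on the work surface. World frame = base frame: x ahead of the robot, y to its left, z up, the work surface at z = 0. Lengths are in m, angles in degrees, forces in N, time in s.
With the tool pointing down it reaches from about 0.3 to 0.85 m from the base axis. Payload 4.2 kg.
Tool frame: the origin (TCP) lies midway between the tips of the shut fingers; the grasp point (between the pads) lies 19 mm behind it; z points along the fingers, x is the direction in which the jaws open and shut, and the axes are right-handed (so a half turn about z gives the same grasp; the last joint's range is limited). The gripper opens to 91 mm and grips with 3 to 60 N. Pads are 32 mm wide; open, the fingers measure 118 mm over their backs; the gripper's body (76 mm by 178 mm) begins 60 mm behind the grasp point.
Start: joints at [74.427, 18.312, 89.639, -0, 72.044, -1.146], TCP at [0.143, 0.557, 0.214] pointing down, gripper open.
Joint ranges: [-177.97, 177.97], [-48.28, 115.42], [12.27, 149.76], [-77.06, 257.06], [2.81, 150.46], [-146.56, 146.56]. Speed limits (degrees/s): [147.25, 147.25, 180, 180, 180, 180].

### API

Orientations are given as [roll, pitch, yaw] about the fixed x, y, z axes, in that order (R = Rz(yaw) Ry(pitch) Rx(roll)).
In Python, from cell import bot gives the robot as it stands.
- The arm moves only by the shell command python3 -m inch 'ROWS' [FORCE]. ROWS is JSON, one flat list of numbers, 5 for each row, row after row: the gripper command: -1 is shut, 1 is fully open, values between are in proportion, then the shift along the tool's x, y, z each as a share of 300 mm, from -1 to 1, then the turn about the tool's z as a share of 60 degrees, from -1 to 1. A call has 1 to 10 rows; each row is the pose to reach, as a shift and turn from the pose measured when the call began, along the tool's axes at that moment; what a row does not reach only later rows make up. A row lasts 1/10 s, in which the tool goes at most 50 mm and 8.59 degrees, less where a joint would pass 70% of its speed; a pose out of reach is approached as far as the arm can. A call with a number of a shift or a turn outside -1 to 1 is refused whole. A call with a gripper value outside its range is refused whole. The fingers move at their own pace and stop on an object; FORCE is the grip in N (left out, the last holds). Time passes only in rows, so rows that repeat a pose let the fingers close. It gives the time, the measured TCP pose, the force and the opening at its end, in the units of the state.
- bot.observe(): the state, without advancing time (a new reading comes with each control period).
- bot.capture(name): name is "scene" or "top" or "wrist"; returns a dict with "img" (420x560x3 uint8, blue, green, red), "intrinsics" (3x3 intrinsics, pixels), "rvec" (rotation vector, rad) and "tvec" (3), from world to camera coordinates, as OpenCV has them; the wrist camera has in their place "T_tool_cam" (4x4, takes a point from camera to tool coordinates, whose origin is the TCP and whose axes are the tool frame's). Camera axes: x right, y down, z forward; pixel columns grow to the right and rows downward; lengths in m; the calibration is good to about 2 mm. A picture is of the moment at which its call begins: read the wrist's pose just before it. There is no depth.
- bot.close_job(): hands the job in, once; it reports no verdict.
The state is a dict: "clock": time; "joint_pos": joint angles; "qd": joint speeds; "joint_efforts": joint torques, N m; "tool_pos": TCP position; "orientation": TCP orientation; "ft_force": force on the tool from outside, world axes, zero at the start; "torque": the same for the moment, N m; "width": finger opening in m.
Only numpy, scipy, OpenCV 4.12 (cv2) and the standard library are available. Lean on these libraries where they do the work, as an engineer would, in place of code of your own. Each camera call takes 0.05 s, during which the arm holds its last target. There are 200 camera calls.

### The job

Take the bayonet lid off the red slip canister: turn it anticlockwise (seen from outside) by its black bar until its lugs reach the hidden slots, draw it out without forcing it, and set it down gently, bar up, wholly on the thin round plaster bat beside the canister. Leave the pots, jar, bottle and brush where they are.

Things in the scene. Friction and masses are not known exactly. Their poses are not given: they have to be found in the camera images.
- canister: Red round canister, 132 mm across at the bottom, 148 at the mouth, 140 long, fixed in a blue stand (base 210 x 170 mm) so that its mouth leans 25 degrees from vertical, roughly towards the robot. Origin: centre of the canister's bottom, 60 mm over the table; z: the canister's axis, out through the mouth.
- mouth (a point): Centre of the outer face of the fixed steel collar on the canister's mouth (axes as the canister's). Collar: 154 mm across, 8 mm thick, with a hole 76 mm across and three lug slots 120 degrees apart, all hidden under the lid; how far round the slots lie differs each time and cannot be seen.
- lid: White round lid, 0.2 to 0.4 kg, its axis on the canister's, locked in the collar. Origin: centre of the underside of its plug; z out through the handle, x along the handle bar. Plug 72 mm across, z = 0 to 16 mm; plate 116 mm across, z = 16 to 24 mm, resting on the collar; black handle bar 70 mm long (x), 14 mm wide (y), z = 24 to 60 mm.
- lid_lugs (a point): Centre of the lid's underside, level with its three lugs (out to radius 45 mm, 2 mm of play behind the collar). Turned anticlockwise (positive about the lid's z) by 0.55 to 1.35 rad from the start they meet a firm stop; there, and up to 0.1 rad short of it, the lid draws straight out along z, free after 16 mm. Only friction resists turning.
- lid_bar (a point): Middle of the lid's handle bar, on the lid's axis, 47 mm from its underside (23 mm above the plate): a place to grip; axes as the lid's.
- bat: Round plaster bat, cream white, 180 mm in diameter, 18 mm thick, fixed flat on the table to the left or right of the canister. Origin: centre of its underside, on the table.
- board: Square plywood ware board, 200 x 200 x 14 mm, on the other side from the bat, with three clay pots on it; fixed. Origin: centre of its underside.
- bowl0: Clay bowl, 84 mm across, 50 mm high, loose on the board; origin under its centre.
- bowl1: Clay bowl, 72 mm across, 45 mm high, loose on the board; origin under its centre.
- bowl2: Clay cup, 80 mm across, 60 mm high, loose on the board; origin under its centre.
- glaze_jar: Jar with a blue cap, 72 mm across, 95 mm high; origin under its centre.
- bottle: Bottle with an orange cap, 60 mm across, 160 mm high; origin under its centre.
- brush: Brush lying on the table across the space in front of the canister; origin under its middle.
Mind the look-alikes: they are no part of the job. Leave any green look-alike of the bat alone. Leave any purple or yellow look-alike of the lid alone.

How it is judged:
By the outcome, as a careful person would: the job done as asked, in the order asked, and still so for the second after the job is handed in, with the robot touching nothing.
It also fails if it takes over 61 s, if anything falls off the work surface, if the arm or the gripper's body presses on something with over 40 N, if the wrist force passes 120 N, or if a joint passes its speed limit or range.

## Working session

There is one attempt and no reset: what is moved stays moved. The work goes in short steps, Python scripts to look and compute and a shell command to move; the robot and the scene stay as the last step left them, time stands still between calls to the robot, and variables do not carry over. Pictures are saved under pics/ and viewed, about 8 in all and at most 12, crops included, and the job is handed in when it is done.

```bash
ls; mkdir -p pics; python3 - <<'E'
from cell import bot
import cv2,pickle
s=bot.observe();print(s)
for n in("scene","top"):
    c=bot.capture(n);cv2.imwrite(f"pics/{n}0.png",c["img"]);pickle.dump(c,open(f"{n}.pkl","wb"))
    print(c["intrinsics"],c["rvec"],c["tvec"])
E
```

```text
pics
{'clock': 0.0, 'joint_pos': array([ 7.44244050e+01,  1.83519889e+01,  8.97081820e+01, -3.33607551e-04,
        7.20428236e+01, -1.14552336e+00]), 'qd': array([ 0.0792745 , -0.10881742, -0.00666539,  0.02720633,  0.05470174,
        0.14252954]), 'joint_efforts': array([ 4.47019256e-04, -4.12472212e+01, -2.31968379e+01,  7.27907242e-02,
        4.57608956e-02, -1.33771709e-04]), 'tool_pos': array([0.14314786, 0.55636453, 0.21310476]), 'orientation': array([-1.79998258e+02,  1.02980310e-01,  7.55700330e+01]), 'ft_force': array([-0.12905964,  0.14833236, -0.72998555]), 'torque': array([0.04424643, 0.0194931 , 0.0104976 ]), 'width': 0.0911759070492185}
[[379.79934043   0.         279.68759734]
 [  0.         379.79934043 205.08410324]
 [  0.           0.           1.        ]] [ 1.81389823  1.77450251 -0.66053352] [-0.02600126 -0.29047028  1.49134943]
[[401.23828637   0.         279.62700371]
 [  0.         401.23828637 202.77307563]
 [  0.           0.           1.        ]] [ 2.1736357  -2.13803371  0.16876924] [-0.0065344   0.52992933  1.24488924]
```

View pics/scene0.png

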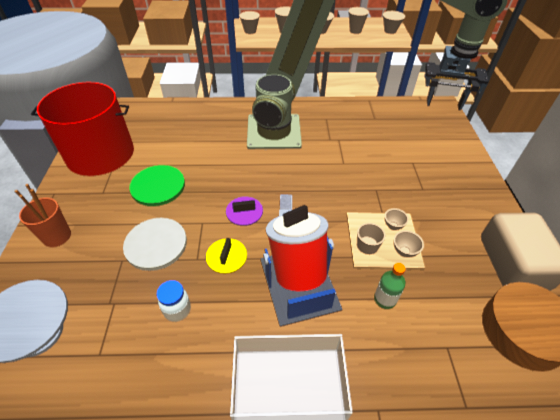

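View pics/top0.png

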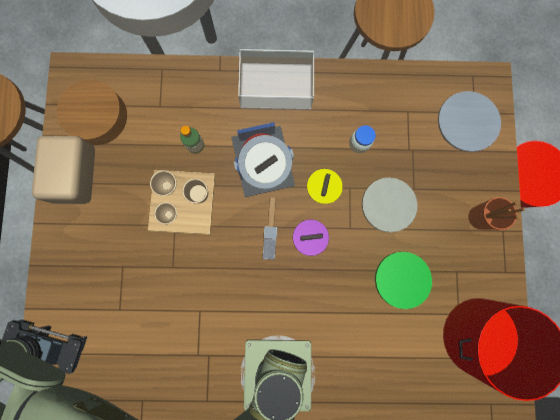

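The scene picture shows the white lid on the red canister at about (297,222). The top picture shows it at (265,162), with its bar running lower left to upper right. Candidates for the bat in the top view:
- pale disc (390,204): fits best, being cream white and beside the canister
- blue-grey disc (469,122): stacked plates at the far edge
- green disc (404,280): the look-alike

The yellow (325,186) and purple (311,237) discs are lid look-alikes. I'll enlarge to confirm.

```bash
cat > h.py <<'E'
import cv2,pickle,numpy as np
from scipy.spatial.transform import Rotation as R
def cam(n):
    c=pickle.load(open(n+".pkl","rb"));Rm=cv2.Rodrigues(np.array(c["rvec"],float))[0]
    return c["img"],np.array(c["intrinsics"]),Rm,np.array(c["tvec"]).ravel()
def ray(n,uv):
    _,K,Rm,t=cam(n);d=Rm.T@np.linalg.solve(K,[uv[0],uv[1],1]);return -Rm.T@t,d
def atz(n,uv,z):
    o,d=ray(n,uv);return o+d*(z-o[2])/d[2]
def proj(n,p):
    _,K,Rm,t=cam(n);q=K@(Rm@np.array(p,float)+t);return q[:2]/q[2]
E
python3 - <<'E'
from h import *
a=cam("top")[0];s=cam("scene")[0]
o=np.zeros((600,800,3),np.uint8)
o[:480,:400]=cv2.resize(a[115:215,225:308],(400,480),interpolation=cv2.INTER_CUBIC)
o[:480,400:]=cv2.resize(s[195:295,260:343],(400,480),interpolation=cv2.INTER_CUBIC)
o[480:,:240]=cv2.resize(a[172:238,355:487],(240,120))
cv2.imwrite("pics/crop1.png",o)
for n,uv,z in[("top",(390,204),.018),("scene",(155,243),.018),("top",(264,163),.2),("top",(469,122),.0),("top",(404,280),0)]:print(n,uv,atz(n,uv,z))
for p in ([0,0,0],):print(proj("top",p))
m=a[165:245,350:430].astype(int);print(a[204,390],a[122,469],s[243,155])
E
```

```text
top (390, 204) [ 0.53502978 -0.35773044  0.018     ]
scene (155, 243) [ 0.54520863 -0.35233138  0.018     ]
top (264, 163) [0.61956488 0.05049081 0.2       ]
top (469, 122) [ 0.82517124 -0.64060621  0.        ]
top (404, 280) [ 0.29130159 -0.40253944  0.        ]
[277.52091231 373.57376134]
[168 181 176] [167 158 146] [226 231 231]
```

View pics/crop1.png

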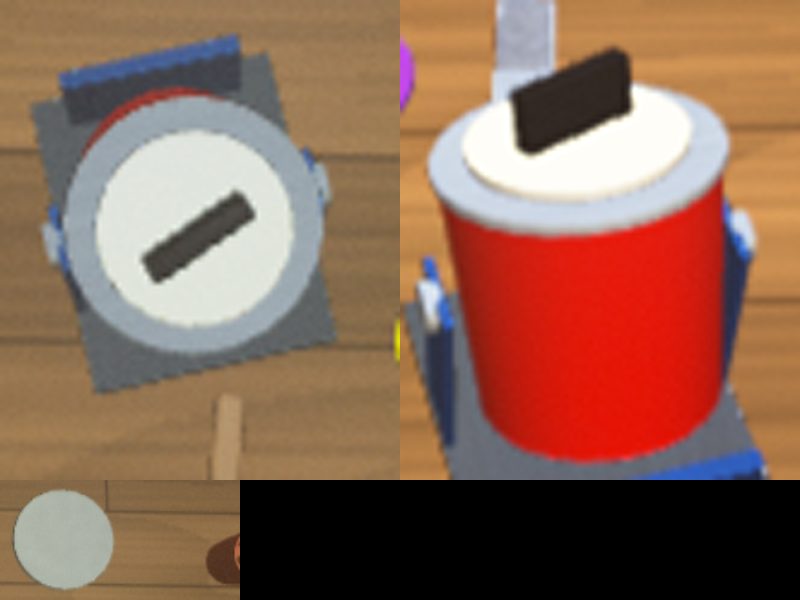

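The crop confirms the targets. The lid is the white plate with the black bar on the steel collar of the red canister, and the bat is the plain cream disc. Next I fit the geometry to the outlines.

```bash
cat > fit.py <<'E'
from h import *
from scipy.optimize import least_squares
T=lambda x,y:(225+x/4.82-.4,115+y/4.8-.4)
S=lambda x,y:(260+(x-400)/4.82-.4,195+y/4.8-.4)
a=np.linspace(0,2*np.pi,181)
def frame(psi):
    z=np.array([np.sin(np.radians(25))*np.cos(psi),np.sin(np.radians(25))*np.sin(psi),np.cos(np.radians(25))])
    x=np.cross([0,1,0],z);x/=np.linalg.norm(x);return np.c_[x,np.cross(z,x),z]
def ext(n,c,F,r,hs):
    P=np.array([proj(n,c+F@[r*np.cos(t),r*np.sin(t),h]) for h in hs for t in a]);return np.r_[P.min(0),P.max(0)]
def model(p):
    F=frame(p[3]);m=p[:3];o=[]
    for n,f,pl,co in(("top",T,(95,128,294,326),(65,95,323,353)),("scene",S,(463,85,692,198),(428,83,729,235))):
        for box,r,hs in((pl,.058,(0,.008)),(co,.077,(-.008,0))):
            q=np.r_[f(*box[:2]),f(*box[2:])];o+=list((ext(n,m,F,r,hs)-q)*([1,0 if n=="scene" else 1,1,1]))
    phi=p[4];ux=F@[np.cos(phi),np.sin(phi),0];uy=np.cross(F[:,2],ux)
    C=m+F[:,2]*.044
    bar=[("top",T(142,263)),("top",T(235,192)),("top",T(256,214)),("top",T(157,284))]
    for (n,q),(i,j) in zip(bar,((-1,1),(1,1),(1,-1),(-1,-1))):
        e=proj(n,C+sgn*ux*i*.035+sgn*uy*j*.007)-q;o+=list(e*.5)
    return np.array(o)
for ang in(-60,-30,150):
    sgn=1
    r=least_squares(model,[.61,.04,.2,np.pi+.2,np.radians(ang)],loss="soft_l1")
    F=frame(r.x[3]);print(r.cost,r.x[:3],np.degrees(r.x[3:]),(r.x[:3]-.14*F[:,2]))
    ph=r.x[4];print("barx",F@[np.cos(ph),np.sin(ph),0],"z",F[:,2]);print(np.round(model(r.x),1))
# bat
for n,th in(("top",(390,204)),("scene",(155,243))):
    g=cam(n)[0].copy();mk=np.zeros((422,562),np.uint8)
    cv2.floodFill(g,mk,th,0,(7,)*3,(7,)*3,4|cv2.FLOODFILL_MASK_ONLY|cv2.FLOODFILL_FIXED_RANGE|(255<<8))
    x,y,w,h,_=cv2.connectedComponentsWithStats(mk[1:-1,1:-1])[2][1];print(n,x,y,w,h,atz(n,(x+w/2-.5,y+h/2-.5),.018),atz(n,(x,y+h/2),.018)-atz(n,(x+w,y+h/2),.018))
E
python3 fit.py
```

```text
0.791209263388583 [0.62442544 0.04860522 0.19474512] [191.57736017 -52.73916734] [0.68238823 0.06047941 0.06786203]
barx [ 0.57875235 -0.7930197   0.19017222] z [-0.41401994 -0.08481561  0.90630779]
[-0.1  0.  -0.2 -0.2 -0.6 -0.3  0.1 -0.1 -0.2 -0.  -0.2  0.3 -0.3 -0.
  0.1 -0.2 -0.1  0.5  0.6  0.3 -0.1  0.  -0.1  0.3]
0.7912092633358179 [0.62442545 0.04860522 0.19474508] [191.57713437 -52.73913854] [0.68238829 0.06047918 0.06786199]
barx [ 0.57875211 -0.79301951  0.19017376] z [-0.41402027 -0.08481398  0.90630779]
[-0.1  0.  -0.2 -0.2 -0.6 -0.3  0.1 -0.1 -0.2 -0.  -0.2  0.3 -0.3 -0.
  0.1 -0.2 -0.1  0.5  0.6  0.3 -0.1  0.  -0.1  0.3]
0.791209263595027 [0.62442546 0.04860522 0.19474506] [191.57698757 307.26088029] [0.68238833 0.06047903 0.06786197]
barx [ 0.57875195 -0.79301938  0.19017477] z [-0.41402049 -0.08481292  0.90630779]
[-0.1  0.  -0.2 -0.2 -0.6 -0.3  0.1 -0.1 -0.2 -0.  -0.2  0.3 -0.3 -0.
  0.1 -0.2 -0.1  0.5  0.6  0.3 -0.1  0.  -0.1  0.3]
top 363 179 54 53 [ 0.53171126 -0.35601761  0.018     ] [-0.0031101   0.17667481  0.        ]
scene 124 219 61 48 [ 0.54335773 -0.35558145  0.018     ] [-0.00326117 -0.17725703  0.        ]
```

The geometry fits to under 0.6 px. The mouth is at (.624,.049,.195), the bar middle at about (.612,.046,.223), and the bat at about (.535,-.357) and 177 mm across. The tool can only point down, so I will turn the bar wrench-fashion between loosely spaced fingers. At the end the bar lies along the lean, so it can be gripped squarely there.

```bash
cat > go.py <<'E'
import sys,numpy as np
from cell import bot
from scipy.spatial.transform import Rotation as R
s=bot.observe();M=R.from_euler("xyz",s["orientation"],degrees=True).as_matrix()
if len(sys.argv)>4:
    t=np.array(list(map(float,sys.argv[1:5])))
    d=M.T@(t[:3]-s["tool_pos"]);dy=(t[3]-s["orientation"][2]+180)%360-180
    print("shift share",np.round(d/.3,3),"turn share",round(-dy/60,3),"dist",np.linalg.norm(d))
print(s["clock"],s["tool_pos"].round(4),s["orientation"].round(2),"F",s["ft_force"].round(1),"T",s["torque"].round(2),"w",round(s["width"],4),"j",s["joint_pos"].round(0))
E
python3 go.py .612 .046 .33 41; python3 go.py .38 .3 .33 41
```

```text
shift share [-1.259  1.937 -0.387] turn share 0.576 dist 0.7028496033426853
0.1 [0.1432 0.5564 0.2132] [-1.800e+02  9.000e-02  7.557e+01] F [ 0.2  0.7 -0.2] T [ 0.01 -0.01  0.  ] w 0.0911 j [74. 18. 90.  0. 72. -1.]
shift share [-0.632  0.978 -0.388] turn share 0.576 dist 0.36809212706631517
0.1 [0.1432 0.5564 0.2132] [-1.800e+02  9.000e-02  7.557e+01] F [ 0.2  0.7 -0.2] T [ 0.01 -0.01  0.  ] w 0.0911 j [74. 18. 90.  0. 72. -1.]
```

```bash
python3 -m inch '[-0.34,-0.1,0.1,-0.388,0,-0.34,-0.2,0.3,-0.388,0.2,-0.34,-0.632,0.978,-0.388,0.576,-0.34,-0.632,0.978,-0.388,0.576,-0.34,-0.632,0.978,-0.388,0.576,-0.34,-0.632,0.978,-0.388,0.576,-0.34,-0.632,0.978,-0.388,0.576,-0.34,-0.632,0.978,-0.388,0.576,-0.34,-0.632,0.978,-0.388,0.576]' 10; python3 go.py .612 .046 .33 41
```

```text
clock: 1.0
tool_pos: [0.3833, 0.2964, 0.3303]
orientation: [179.8, 0.0, 40.6]
ft_force: [-0.6, -0.0, 0.1]
width: 0.0304
shift share [0.035 1.13  0.005] turn share -0.006 dist 0.33913464953132105
1.0 [0.3833 0.2964 0.3303] [1.7981e+02 2.0000e-02 4.0620e+01] F [-0.6 -0.   0.1] T [-0.02 -0.04  0.05] w 0.0304 j [36.  7. 88. -0. 85. -4.]
```

```bash
python3 -m inch '[-0.34,0.03,1,0,0,-0.34,0.03,1,0,0,-0.34,0.03,1,0,0,-0.34,0.03,1,0,0,-0.34,0.03,1,0,0,-0.34,0.03,1,0,0,-0.34,0.03,1,0,0,-0.34,0.03,1,0,0]'; python3 go.py .612 .046 .28 41
python3 - <<'E'
from cell import bot
import cv2,pickle
s=bot.observe();c=bot.capture("wrist");c["tp"]=s["tool_pos"];c["to"]=s["orientation"]
pickle.dump(c,open("wrist.pkl","wb"));cv2.imwrite("pics/w1.png",c["img"]);print(c["T_tool_cam"],c["intrinsics"])
E
```

```text
clock: 1.8
tool_pos: [0.5856, 0.0743, 0.3301]
orientation: [179.9, 0.1, 40.5]
ft_force: [0.3, 1.1, 0.6]
width: 0.0301
shift share [0.006 0.129 0.167] turn share -0.008 dist 0.0632448205896284
1.8 [0.5856 0.0743 0.3301] [1.7992e+02 1.1000e-01 4.0520e+01] F [0.3 1.1 0.6] T [-0.05  0.06  0.03] w 0.0301 j [  6.  17.  75.  -0.  88. -34.]
[[ 9.99999968e-01  2.29980996e-04  1.07517689e-04 -2.17101791e-04]
 [-2.50538950e-04  9.62403021e-01  2.71625408e-01 -7.65422634e-02]
 [-4.10066668e-05 -2.71625426e-01  9.62403048e-01 -1.70565340e-01]
 [ 0.00000000e+00  0.00000000e+00  0.00000000e+00  1.00000000e+00]] [[302.43458169   0.         278.67390785]
 [  0.         302.43458169 208.67480993]
 [  0.           0.           1.        ]]
```

View pics/w1.png

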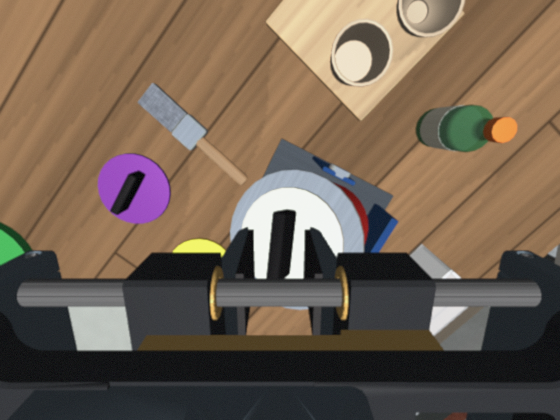

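The wrist view shows the bar from (285,212) to (280,275), between the fingers at columns 245 and 315. I'll check the fit against this image.

```bash
cat >> h.py <<'E'
def wproj(p,f="wrist.pkl"):
    c=pickle.load(open(f,"rb"));M=R.from_euler("xyz",c["to"],degrees=True).as_matrix();T=np.array(c["T_tool_cam"])
    q=M.T@(np.array(p)-c["tp"]);q=T[:3,:3].T@(q-T[:3,3]);q=np.array(c["intrinsics"])@q;return (q[:2]/q[2]).round(1)
E
python3 - <<'E'
from h import *
m=np.array([.6244,.0486,.1947]);z=np.array([-.414,-.0848,.9063]);x=np.array([.5788,-.793,.19]);y=np.cross(z,x)
for i in(-1,1):
    for j in(-1,1):print(i,j,wproj(m+.044*z+.035*i*x+.007*j*y))
print([wproj(m+.008*z+.058*(np.cos(t)*x+np.sin(t)*y)) for t in np.radians([0,45,90,-90,180])])
E
python3 go.py .612 .046 .235 41
```

```text
-1 -1 [271.3 208.8]
-1 1 [285.1 210.4]
1 -1 [266.  280.8]
1 1 [279.4 283.6]
[array([284.1, 293.8]), array([322.9, 285.9]), array([343.4, 248.9]), array([240.2, 233.4]), array([292.7, 185.8])]
shift share [0.005 0.132 0.319] turn share -0.006 dist 0.10353126009972435
1.85 [0.5849 0.0753 0.3305] [1.7992e+02 8.0000e-02 4.0610e+01] F [-0.5 -0.7  0.3] T [-0.08  0.02  0.  ] w 0.0299 j [  6.  17.  75.  -0.  88. -34.]
```

```bash
python3 - <<'E'
from h import *
i=cv2.imread("pics/w1.png")[160:310,210:370];cv2.imwrite("pics/w1c.png",cv2.resize(i,None,fx=4,fy=4,interpolation=cv2.INTER_CUBIC)+25)
E
```

```text
(no output)
```

View pics/w1c.png

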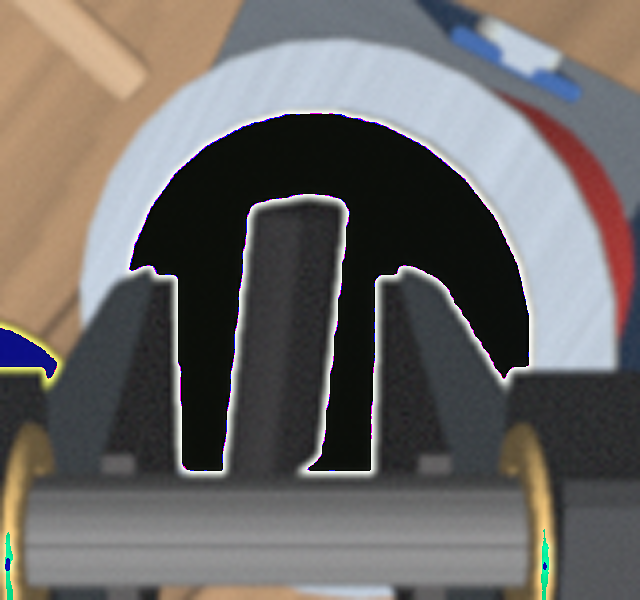

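The predicted bar corners match the picture to about 1–2 px. I'll descend with the fingers astride the bar.

```bash
python3 go.py .610 .0456 .217 41; python3 -m inch '[-0.34,0.003,0.129,0.15,-0.006,-0.34,0.003,0.129,0.25,-0.006,-0.34,0.003,0.129,0.32,-0.006,-0.34,0.003,0.129,0.34,-0.006,-0.34,0.003,0.129,0.36,-0.006,-0.34,0.003,0.129,0.378,-0.006,-0.34,0.003,0.129,0.378,-0.006]'; python3 go.py .610 .0456 .217 41
```

```text
shift share [-0.     0.129  0.379] turn share -0.006 dist 0.1200075101342303
1.85 [0.5849 0.0753 0.3305] [1.7992e+02 8.0000e-02 4.0610e+01] F [-0.5 -0.7  0.3] T [-0.08  0.02  0.  ] w 0.0299 j [  6.  17.  75.  -0.  88. -34.]
clock: 2.55
tool_pos: [0.6108, 0.0469, 0.2179]
orientation: [179.9, 0.0, 41.0]
ft_force: [0.4, -0.1, 0.1]
width: 0.0301
shift share [-0.005  0.002  0.003] turn share 0.0 dist 0.0017454105140348832
2.55 [0.6108 0.0469 0.2179] [1.7989e+02 3.0000e-02 4.1030e+01] F [ 0.4 -0.1  0.1] T [-0.04  0.01  0.06] w 0.0301 j [  3.  22.  84.  -0.  74. -38.]
```

```bash
python3 -m inch '[-0.4,0,0,0,-0.06,-0.4,0,0,0,-0.12,-0.4,0,0,0,-0.18,-0.4,0,0,0,-0.24,-0.4,0,0,0,-0.3,-0.4,0,0,0,-0.36,-0.4,0,0,0,-0.36]'; python3 go.py .610 .0456 .217 63
python3 - <<'E'
from cell import bot
import cv2
c=bot.capture("top");cv2.imwrite("pics/t1.png",cv2.resize(c["img"][100:230,200:360],None,fx=4,fy=4,interpolation=cv2.INTER_CUBIC))
E
```

```text
clock: 3.25
tool_pos: [0.6086, 0.0459, 0.2196]
orientation: [-180.0, 0.3, 62.6]
ft_force: [-7.2, -2.8, 4.7]
width: 0.0277
shift share [0.001 0.005 0.009] turn share -0.006 dist 0.0029936136059646856
3.25 [0.6086 0.0459 0.2196] [-179.98    0.26   62.62] F [-7.2 -2.8  4.7] T [-0.54  1.2  -0.33] w 0.0277 j [  3.  21.  84.  -0.  75. -59.]
```

```bash
python3 -m inch '[-0.43,0,0,0,-0.06,-0.43,0,0,0.005,-0.12,-0.43,0,0,0.01,-0.18,-0.43,0,0,0.01,-0.24,-0.43,0,0,0.01,-0.24]'; python3 go.py .610 .0456 .213 63
python3 - <<'E'
from cell import bot
import cv2,pickle
s=bot.observe();c=bot.capture("wrist");c["tp"]=s["tool_pos"];c["to"]=s["orientation"]
pickle.dump(c,open("wrist.pkl","wb"));cv2.imwrite("pics/w2.png",cv2.resize(c["img"][130:330,170:390],None,fx=3,fy=3,interpolation=cv2.INTER_CUBIC))
E
```

```text
clock: 3.8
tool_pos: [0.6081, 0.0449, 0.22]
orientation: [180.0, 0.3, 77.0]
ft_force: [-5.8, -3.1, 8.3]
width: 0.0258
shift share [0.004 0.006 0.023] turn share 0.233 dist 0.007265432312388425
3.8 [0.6081 0.0449 0.22  ] [179.96   0.32  76.96] F [-5.8 -3.1  8.3] T [-0.61  0.76 -0.44] w 0.0258 j [  3.  21.  84.  -0.  75. -74.]
```

View pics/w2.png

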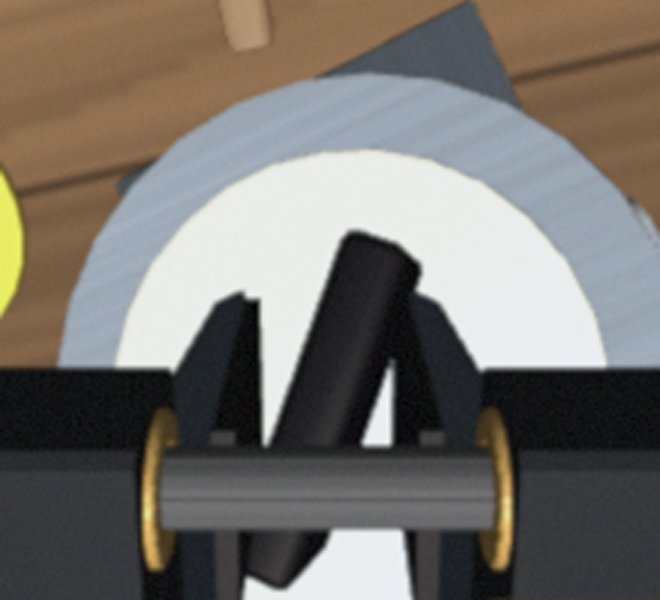

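The lid is turning, but the bar lags the jaws by about 20°. Narrowing the jaws will bring it round.

```bash
python3 -m inch '[-0.5,0,0,0.01,0,-0.55,0,0,0.01,0,-0.6,0,0,0.01,0,-0.6,0,0,0.01,0,-0.6,0,0,0.01,0]' 25; python3 go.py .610 .0456 .213 63;  python3 -m inch '[-0.6,0,0,0.01,-0.05,-0.6,0,0,0.01,-0.1,-0.6,0,0,0.01,-0.15,-0.6,0,0,0.01,-0.15]'; python3 go.py .610 .0456 .213 63
```

```text
clock: 4.35
tool_pos: [0.6082, 0.0441, 0.2206]
orientation: [179.7, 0.3, 76.8]
ft_force: [-4.6, -1.8, 8.8]
width: 0.0185
shift share [0.006 0.005 0.025] turn share 0.231 dist 0.007977365936812933
4.35 [0.6082 0.0441 0.2206] [179.74   0.34  76.84] F [-4.6 -1.8  8.8] T [-0.37  0.58 -0.44] w 0.0185 j [  3.  21.  84.  -0.  74. -73.]
clock: 4.75
tool_pos: [0.6082, 0.0436, 0.2199]
orientation: [179.7, 0.4, 85.8]
ft_force: [-2.0, -2.1, 7.0]
width: 0.0188
shift share [0.007 0.005 0.023] turn share 0.38 dist 0.007424294342084584
4.75 [0.6082 0.0436 0.2199] [179.68   0.43  85.81] F [-2.  -2.1  7. ] T [-0.4   0.5  -0.21] w 0.0188 j [  3.  21.  85.  -0.  74. -82.]
```

```bash
for k in 1 ; do python3 -m inch '[-0.6,0,0,0.02,-0.05,-0.6,0,0,0.02,-0.1,-0.6,0,0,0.02,-0.1]'; python3 go.py;  python3 -m inch '[-0.6,0,0,0.01,-0.05,-0.6,0,0,0.01,-0.1,-0.6,0,0,0.01,-0.1]'; python3 go.py; done
```

```text
clock: 5.05
tool_pos: [0.6085, 0.0434, 0.219]
orientation: [179.4, 0.5, 91.7]
ft_force: [-7.1, -1.9, 17.1]
width: 0.0184
5.05 [0.6085 0.0434 0.219 ] [179.43   0.45  91.71] F [-7.1 -1.9 17.1] T [-0.11  1.03 -0.47] w 0.0184 j [  3.  21.  85.  -0.  74. -88.]
clock: 5.35
tool_pos: [0.6087, 0.0432, 0.2187]
orientation: [179.3, 0.5, 97.7]
ft_force: [-2.8, -0.9, 8.0]
width: 0.0187
5.35 [0.6087 0.0432 0.2187] [179.32   0.53  97.66] F [-2.8 -0.9  8. ] T [-0.12  0.54 -0.25] w 0.0187 j [  3.  21.  85.  -0.  73. -94.]
```

```bash
python3 -m inch '[-0.6,0,0,0,-0.05,-0.6,0,0,0,-0.1,-0.6,0,0,0,-0.1]'; python3 go.py;  python3 -m inch '[-0.6,0,0,0,-0.05,-0.6,0,0,0,-0.1,-0.6,0,0,0,-0.1]'; python3 go.py .609 .045 .216 63
python3 - <<'E'
from cell import bot
import cv2,pickle
s=bot.observe();c=bot.capture("wrist");c["tp"]=s["tool_pos"];c["to"]=s["orientation"]
pickle.dump(c,open("wrist.pkl","wb"));cv2.imwrite("pics/w3.png",cv2.resize(c["img"][130:330,170:390],None,fx=3,fy=3,interpolation=cv2.INTER_CUBIC))
E
```

```text
clock: 5.65
tool_pos: [0.6089, 0.0434, 0.2197]
orientation: [179.3, 0.6, 103.6]
ft_force: [-0.9, -0.7, 2.4]
width: 0.0182
5.65 [0.6089 0.0434 0.2197] [179.3    0.61 103.61] F [-0.9 -0.7  2.4] T [ 0.04  0.3  -0.05] w 0.0182 j [   3.   21.   85.   -0.   73. -100.]
clock: 5.95
tool_pos: [0.6088, 0.0435, 0.2199]
orientation: [179.4, 0.7, 109.5]
ft_force: [-0.3, 0.3, 0.5]
width: 0.0181
shift share [0.005 0.002 0.013] turn share 0.775 dist 0.004204579970803972
5.95 [0.6088 0.0435 0.2199] [179.35   0.67 109.52] F [-0.3  0.3  0.5] T [ 0.01  0.11 -0.05] w 0.0181 j [   3.   21.   85.   -0.   73. -106.]
```

View pics/w3.png

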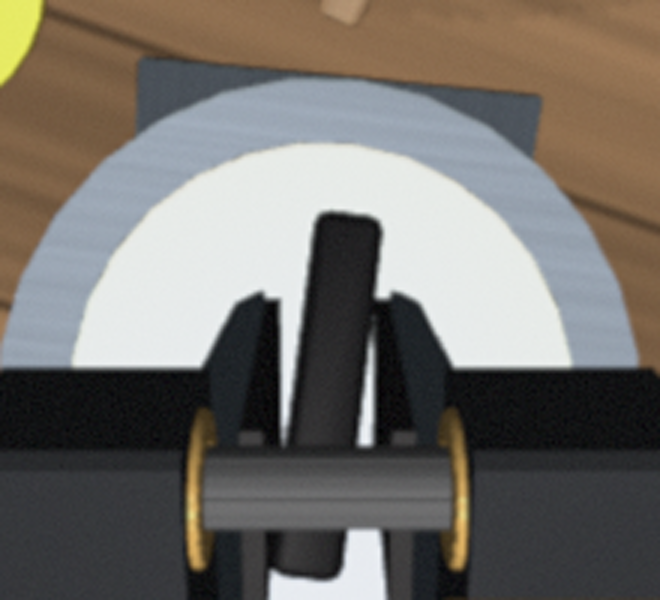

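The bar now lies along the lean and trails the jaws by about 7°, so the lid has turned about 64° with little torque. I'll close the jaws lightly and turn on in small steps until the stop shows.

```bash
python3 -m inch '[-0.7,0,0,0,0,-0.75,0,0,0,0,-0.75,0,0,0,0]' 10; python3 go.py;  python3 -m inch '[-0.75,0,0,0,-0.04,-0.75,0,0,0,-0.08,-0.75,0,0,0,-0.08]'; python3 go.py;  python3 -m inch '[-0.75,0,0,0,-0.04,-0.75,0,0,0,-0.08,-0.75,0,0,0,-0.08]'; python3 go.py
```

```text
clock: 6.3
tool_pos: [0.609, 0.0436, 0.22]
orientation: [179.3, 0.7, 109.4]
ft_force: [-0.6, -0.3, 0.1]
width: 0.0162
6.3 [0.609  0.0436 0.22  ] [179.33   0.66 109.43] F [-0.6 -0.3  0.1] T [ 0.23  0.15 -0.21] w 0.0162 j [   3.   21.   85.   -0.   73. -106.]
clock: 6.6
tool_pos: [0.6093, 0.0436, 0.22]
orientation: [179.3, 0.7, 114.2]
ft_force: [-0.2, -0.6, -0.2]
width: 0.0188
6.6 [0.6093 0.0436 0.22  ] [179.34   0.72 114.16] F [-0.2 -0.6 -0.2] T [ 0.08 -0.06 -0.47] w 0.0188 j [   3.   21.   85.   -0.   73. -111.]
clock: 6.9
tool_pos: [0.6094, 0.0436, 0.22]
orientation: [179.4, 0.8, 118.9]
ft_force: [0.0, -0.3, -0.1]
width: 0.0213
6.9 [0.6094 0.0436 0.22  ] [179.39   0.76 118.86] F [ 0.  -0.3 -0.1] T [ 0.1   0.05 -0.59] w 0.0213 j [   3.   21.   85.   -0.   73. -115.]
```

```bash
python3 -m inch '[-0.75,0,0,0,0,-0.75,0,0,0,0,-0.75,0,0,0,0,-0.75,0,0,0,0]' 28; python3 go.py
```

```text
clock: 7.3
tool_pos: [0.6095, 0.0436, 0.2201]
orientation: [179.4, 0.8, 118.8]
ft_force: [0.2, -0.9, 0.2]
width: 0.0207
7.3 [0.6095 0.0436 0.2201] [179.37   0.77 118.8 ] F [ 0.2 -0.9  0.2] T [ 0.14  0.01 -1.13] w 0.0207 j [   3.   21.   85.   -0.   73. -115.]
```

The torque reached 1.1 Nm with no motion, so the lid is at its stop. I'll open the jaws, turn back to roughly match the bar, and look.

```bash
python3 -m inch '[-0.4,0,0,0,0,-0.4,0,0,0,0.05,-0.4,0,0,0,0.12,-0.4,0,0,0,0.2,-0.4,0,0,0,0.2]' 10; python3 go.py
python3 - <<'E'
from cell import bot
from h import *
s=bot.observe();c=bot.capture("wrist");c["tp"]=s["tool_pos"];c["to"]=s["orientation"]
pickle.dump(c,open("wrist.pkl","wb"))
im=cv2.convertScaleAbs(cv2.resize(c["img"][130:330,180:380],None,fx=3,fy=3,interpolation=cv2.INTER_CUBIC),alpha=2.5)
m=np.array([.6244,.0486,.1947]);z=np.array([-.414,-.0848,.9063]);x0=np.array([.5788,-.793,.19]);y0=np.cross(z,x0)
for d,col in((60,(0,0,255)),(66,(0,255,0)),(72,(255,80,0))):
    t=np.radians(d);x=x0*np.cos(t)+y0*np.sin(t);y=np.cross(z,x)
    q=np.array([wproj(m+.044*z+.035*i*x+.007*j*y) for i,j in((1,1),(1,-1),(-1,-1),(-1,1))])
    print(d,q.tolist(),"jaw yaw",np.degrees(np.arctan2(y[1],y[0])),x)
    cv2.polylines(im,[((q-[180,130])*3).astype(int)],True,col,1)
cv2.imwrite("pics/w4.png",im)
E
```

```text
clock: 7.8
tool_pos: [0.6095, 0.0437, 0.22]
orientation: [179.2, 0.6, 106.9]
ft_force: [-0.3, -0.3, -0.3]
width: 0.0274
7.8 [0.6095 0.0437 0.22  ] [179.24   0.64 106.93] F [-0.3 -0.3 -0.3] T [ 0.06  0.03 -0.07] w 0.0274 j [   3.   21.   85.   -0.   73. -104.]
60 [[286.2, 326.6], [260.8, 322.9], [279.5, 198.1], [303.3, 201.7]] jaw yaw 98.62305114542318 [0.89785551 0.12590942 0.42182434]
66 [[293.0, 325.8], [267.4, 324.9], [273.1, 198.7], [297.2, 199.8]] jaw yaw 104.06190156066432 [0.8772615  0.22853262 0.42203762]
72 [[299.6, 324.3], [274.1, 326.2], [266.7, 200.0], [290.8, 198.6]] jaw yaw 109.5104792913215 [0.84705603 0.32865196 0.41762697]
```

View pics/w4.png

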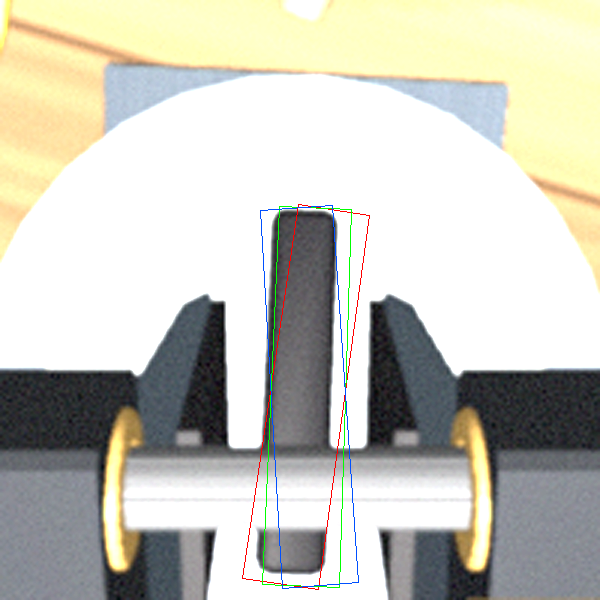

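The bar is parallel to the green outline, so the lid has turned about 66° and the jaw yaw should be about 104°. The bar is centred between the fingers. I'll align, sink about 9 mm and watch the force.

```bash
python3 -m inch '[-0.4,0,0,0.01,0.05,-0.4,0,0,0.02,0.05,-0.4,0,0,0.03,0.05,-0.4,0,0,0.03,0.05]'; python3 go.py; python3 -m inch '[-0.6,0,0,0.03,0,-0.8,0,0,0.03,0,-1,0,0,0.03,0,-1,0,0,0.03,0,-1,0,0,0.03,0]' 8; python3 go.py
```

```text
clock: 8.25
tool_pos: [0.6093, 0.0436, 0.2104]
orientation: [179.3, 0.6, 104.1]
ft_force: [-0.5, -0.1, 1.0]
width: 0.0272
8.25 [0.6093 0.0436 0.2104] [179.27   0.59 104.09] F [-0.5 -0.1  1. ] T [-0.02  0.04  0.04] w 0.0272 j [   3.   21.   86.   -0.   72. -101.]
clock: 8.75
tool_pos: [0.61, 0.0439, 0.2031]
orientation: [179.1, 0.6, 104.1]
ft_force: [-2.8, -0.4, 8.9]
width: 0.0142
8.75 [0.61   0.0439 0.2031] [179.1    0.59 104.14] F [-2.8 -0.4  8.9] T [0.27 0.29 0.11] w 0.0142 j [   3.   21.   86.   -0.   71. -101.]
```

Jaws are shut on the bar at 14.2 mm wide. That move went 7 mm lower than intended and the tips are touching the plate with 9 N. I'll ease up 2 mm, grip firmly, and nudge about 2° anticlockwise against the stop.

```bash
python3 -m inch '[-1,0,0,-0.008,0,-1,0,0,-0.008,0]' 5; python3 -m inch '[-1,0,0,0,0,-1,0,0,0,0,-1,0,0,0,-0.03,-1,0,0,0,-0.03]' 35; python3 go.py; python3 - <<'E'
import numpy as np
from cell import bot
from scipy.spatial.transform import Rotation as R
M=R.from_euler("xyz",bot.observe()["orientation"],degrees=True).as_matrix()
z=np.array([-.414,-.0848,.9063])
for d in(.005,.03,.06):print(d,M.T@z*d/.3)
E
```

```text
clock: 8.95
tool_pos: [0.6097, 0.0438, 0.205]
orientation: [179.2, 0.6, 104.2]
ft_force: [0.5, -0.3, -1.7]
width: 0.0142
clock: 9.35
tool_pos: [0.61, 0.0437, 0.2043]
orientation: [179.2, 0.6, 105.8]
ft_force: [2.5, 0.1, -5.0]
width: 0.0144
9.35 [0.61   0.0437 0.2043] [179.16   0.58 105.8 ] F [ 2.5  0.1 -5. ] T [ 0.29 -0.38 -1.05] w 0.0144 j [   3.   21.   86.   -0.   71. -102.]
0.005 [ 0.00036434 -0.00680196 -0.01521082]
0.03 [ 0.00218606 -0.04081175 -0.09126494]
0.06 [ 0.00437212 -0.08162349 -0.18252988]
```

Firm against the stop at -1.05 Nm. I'll back off 1° within the window, draw out 4 mm slowly, and check the force.

```bash
python3 -m inch '[-1,0,0,0,0.02,-1,0,-0.002,-0.005,0.02,-1,0,-0.004,-0.009,0.02,-1,0,-0.006,-0.013,0.02,-1,0,-0.006,-0.013,0.02]'; python3 go.py
```

```text
clock: 9.85
tool_pos: [0.6082, 0.0433, 0.2084]
orientation: [179.1, 0.6, 104.6]
ft_force: [0.3, 1.5, -1.8]
width: 0.0138
9.85 [0.6082 0.0433 0.2084] [179.13   0.58 104.62] F [ 0.3  1.5 -1.8] T [ 0.23 -0.25 -0.05] w 0.0138 j [   3.   21.   86.   -0.   72. -101.]
```

Free: it has moved 4.5 mm, more than the play, with only about 2 N. I'll go on straight out.

```bash
python3 -m inch '[-1,0,-0.007,-0.015,0,-1,0.001,-0.014,-0.03,0,-1,0.002,-0.02,-0.046,0,-1,0.002,-0.02,-0.046,0]'; python3 go.py;python3 -m inch '[-1,0.001,-0.01,-0.022,0,-1,0.002,-0.02,-0.044,0,-1,0.003,-0.04,-0.088,0,-1,0.005,-0.06,-0.132,0,-1,0.007,-0.1,-0.22,0,-1,0.007,-0.1,-0.3,0,-1,0.007,-0.1,-0.3,0]'; python3 go.py .535 -.357 .28 60; python3 go.py .57 -.15 .32 75
python3 - <<'E'
from cell import bot
import cv2,pickle
c=bot.capture("scene");cv2.imwrite("pics/s2.png",cv2.resize(c["img"][110:330,90:400],None,fx=2.5,fy=2.5,interpolation=cv2.INTER_CUBIC))
E
```

```text
clock: 10.25
tool_pos: [0.6015, 0.0422, 0.2232]
orientation: [179.1, 0.6, 104.6]
ft_force: [-0.3, -0.2, -2.7]
width: 0.0136
10.25 [0.6015 0.0422 0.2232] [179.12   0.6  104.63] F [-0.3 -0.2 -2.7] T [ 0.04  0.12 -0.01] w 0.0136 j [   3.   20.   86.   -0.   73. -101.]
clock: 10.95
tool_pos: [0.5716, 0.0372, 0.3178]
orientation: [178.6, 0.7, 104.6]
ft_force: [0.5, 0.4, -4.0]
width: 0.0143
shift share [-1.239 -0.453  0.13 ] turn share 0.744 dist 0.3977432724185514
10.95 [0.5716 0.0372 0.3178] [178.58   0.71 104.62] F [ 0.5  0.4 -4. ] T [ 0.01  0.02 -0.01] w 0.0143 j [   3.   15.   80.   -0.   84. -102.]
shift share [-0.603 -0.163 -0.004] turn share 0.494 dist 0.18726365846767068
10.95 [0.5716 0.0372 0.3178] [178.58   0.71 104.62] F [ 0.5  0.4 -4. ] T [ 0.01  0.02 -0.01] w 0.0143 j [   3.   15.   80.   -0.   84. -102.]
```

View pics/s2.png

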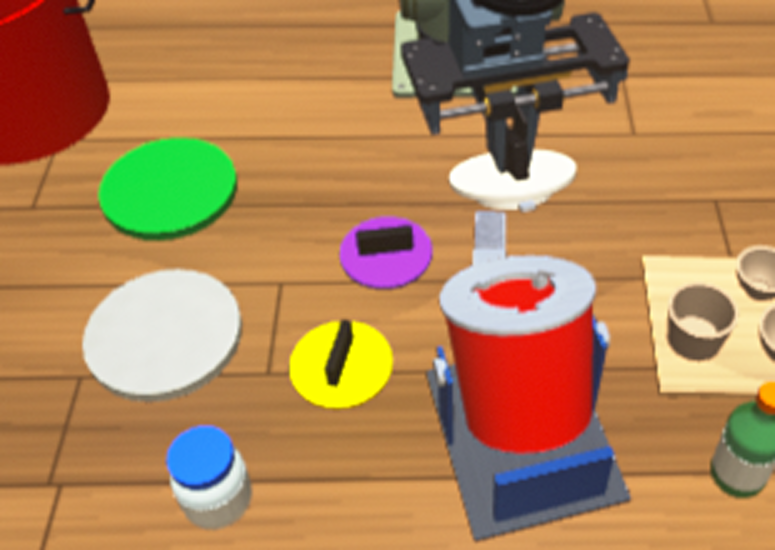

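The picture shows the lid out of the collar and still held at its 25° lean, with the mouth open and nothing disturbed. At the bat it can pivot level between the jaw pads: touch the low edge first, then follow a small arc with a light grip. I'll carry it over now.

```bash
python3 -m inch '[-1,-0.05,-0.015,0,0.05,-1,-0.13,-0.04,0,0.12,-1,-0.21,-0.06,0,0.18,-1,-0.29,-0.08,0,0.25,-1,-0.37,-0.1,0,0.31,-1,-0.45,-0.12,0,0.37,-1,-0.53,-0.14,0,0.43,-1,-0.58,-0.15,0,0.48,-1,-0.603,-0.163,0,0.494,-1,-0.603,-0.163,0,0.494]'; python3 go.py .514 -.345 .20 60
```

```text
clock: 12.0
tool_pos: [0.5687, -0.1509, 0.3155]
orientation: [178.8, -0.0, 74.9]
ft_force: [-0.1, 0.4, -2.1]
width: 0.0137
shift share [-0.672 -0.016  0.385] turn share 0.248 dist 0.23238925105708846
12.0 [ 0.5687 -0.1509  0.3155] [ 1.7875e+02 -1.0000e-02  7.4910e+01] F [-0.1  0.4 -2.1] T [0.05 0.1  0.02] w 0.0137 j [-16.  16.  78.   0.  84. -91.]
```

```bash
python3 -m inch '[-1,-0.05,0,0.02,0.03,-1,-0.13,0,0.06,0.06,-1,-0.22,0,0.11,0.1,-1,-0.31,-0.005,0.16,0.13,-1,-0.4,-0.01,0.21,0.16,-1,-0.48,-0.01,0.26,0.2,-1,-0.56,-0.012,0.31,0.23,-1,-0.63,-0.015,0.36,0.248,-1,-0.672,-0.016,0.385,0.248,-1,-0.672,-0.016,0.385,0.248]'; python3 go.py .514 -.345 .07 60
python3 - <<'E'
from cell import bot
import cv2
a=[cv2.resize(bot.capture(n)["img"][sl],(400,400),interpolation=cv2.INTER_CUBIC) for n,sl in(("scene",(slice(160,280),slice(90,210))),("top",(slice(140,260),slice(330,450))))]
cv2.imwrite("pics/b1.png",cv2.hconcat(a))
E
```

```text
clock: 13.0
tool_pos: [0.5129, -0.3456, 0.1984]
orientation: [179.0, -0.3, 59.9]
ft_force: [0.2, -0.1, -2.2]
width: 0.0136
shift share [ 0.001 -0.005  0.428] turn share -0.001 dist 0.1284088276951782
13.0 [ 0.5129 -0.3456  0.1984] [178.96  -0.33  59.95] F [ 0.2 -0.1 -2.2] T [0.07 0.05 0.07] w 0.0136 j [-35.  22.  86.   0.  71. -95.]
```

View pics/b1.png

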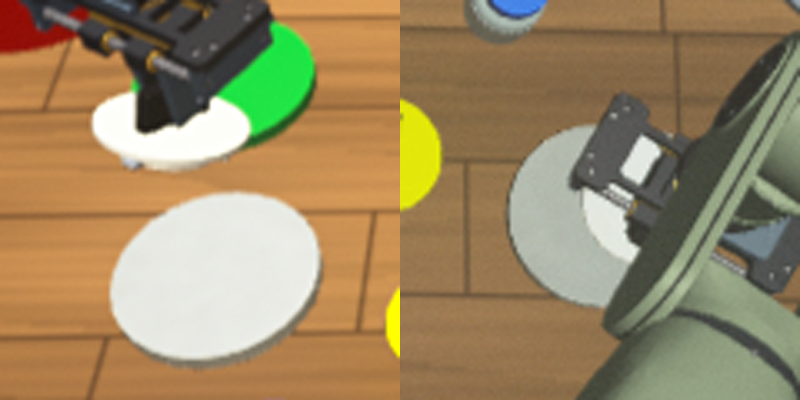

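The lid is over the bat, still tilted and firmly held. I'll descend to just above it, then feel for contact.

```bash
python3 -m inch '[-1,0,-0.002,0.05,0,-1,0,-0.005,0.13,0,-1,0,-0.005,0.22,0,-1,0,-0.005,0.31,0,-1,0,-0.005,0.37,0,-1,0,-0.005,0.4,0,-1,0,-0.005,0.415,0,-1,0,-0.005,0.42,0,-1,0,-0.005,0.42,0]'; python3 go.py; python3 -m inch '[-1,0,0,0.01,0,-1,0,0,0.02,0,-1,0,0,0.025,0,-1,0,0,0.025,0]'; python3 go.py
```

```text
clock: 14.0
tool_pos: [0.5165, -0.3445, 0.0753]
orientation: [178.7, -0.4, 60.1]
ft_force: [0.2, -0.0, -2.7]
width: 0.0136
14.0 [ 0.5165 -0.3445  0.0753] [178.67  -0.37  60.05] F [ 0.2 -0.  -2.7] T [-0.01  0.07 -0.01] w 0.0136 j [-35.  28.  95.   1.  55. -95.]
clock: 14.4
tool_pos: [0.5164, -0.3445, 0.0676]
orientation: [178.7, -0.4, 60.0]
ft_force: [0.6, -1.3, -2.9]
width: 0.014
14.4 [ 0.5164 -0.3445  0.0676] [178.7   -0.37  60.05] F [ 0.6 -1.3 -2.9] T [ 0.06  0.05 -0.02] w 0.014 j [-35.  29.  96.   1.  54. -95.]
```

```bash
python3 -m inch '[-1,0,0,0.007,0,-1,0,0,0.014,0,-1,0,0,0.014,0]'; python3 -m inch '[-1,0,0,0.005,0,-1,0,0,0.01,0,-1,0,0,0.01,0]'; python3 go.py
```

```text
clock: 14.7
tool_pos: [0.5163, -0.3443, 0.0629]
orientation: [178.7, -0.4, 60.0]
ft_force: [0.2, -0.2, -3.3]
width: 0.0136
clock: 15.0
tool_pos: [0.5162, -0.3442, 0.0597]
orientation: [178.8, -0.4, 60.0]
ft_force: [0.4, -0.8, -2.9]
width: 0.014
15.0 [ 0.5162 -0.3442  0.0597] [178.78  -0.38  60.04] F [ 0.4 -0.8 -2.9] T [-0.05  0.06  0.  ] w 0.014 j [-35.  29.  96.   1.  53. -95.]
```

```bash
python3 -m inch '[-1,0,0,0.005,0,-1,0,0,0.01,0,-1,0,0,0.01,0]'; python3 -m inch '[-1,0,0,0.004,0,-1,0,0,0.007,0,-1,0,0,0.007,0]';python3 go.py
```

```text
clock: 15.3
tool_pos: [0.5164, -0.3443, 0.0568]
orientation: [178.8, -0.4, 60.0]
ft_force: [-0.3, 1.1, -0.9]
width: 0.0139
clock: 15.6
tool_pos: [0.5165, -0.3444, 0.0564]
orientation: [178.7, -0.4, 60.0]
ft_force: [-2.4, 0.6, 7.7]
width: 0.014
15.6 [ 0.5165 -0.3444  0.0564] [178.72  -0.37  60.05] F [-2.4  0.6  7.7] T [0.39 0.7  0.03] w 0.014 j [-35.  29.  96.   1.  53. -95.]
```

Contact at TCP z = 0.0565, as predicted. I'll loosen the grip so the lid can pivot, and follow the levelling arc.

```bash
python3 -m inch '[-1,0,0,0,0,-1,0,0,0,0]' 6; python3 -m inch '[-1,0,0.009,0.002,0,-1,0,0.017,0.004,0,-1,0,0.025,0.007,0,-1,0,0.033,0.01,0,-1,0,0.033,0.01,0]'; python3 -m inch '[-1,0,0.008,0.004,0,-1,0,0.016,0.007,0,-1,0,0.023,0.011,0,-1,0,0.023,0.011,0]';python3 go.py
python3 - <<'E'
from cell import bot
import cv2
a=[cv2.resize(bot.capture(n)["img"][sl],(400,400),interpolation=cv2.INTER_CUBIC) for n,sl in(("scene",(slice(180,280),slice(100,200))),("top",(slice(140,260),slice(330,450))))]
cv2.imwrite("pics/b2.png",cv2.hconcat(a))
E
```

```text
clock: 15.8
tool_pos: [0.5166, -0.3445, 0.0567]
orientation: [178.7, -0.4, 60.0]
ft_force: [-0.6, 0.7, 1.2]
width: 0.0138
clock: 16.3
tool_pos: [0.5258, -0.3497, 0.0536]
orientation: [178.7, -0.4, 60.0]
ft_force: [1.2, -1.7, -1.1]
width: 0.0142
clock: 16.7
tool_pos: [0.5322, -0.3534, 0.0502]
orientation: [178.6, -0.4, 60.0]
ft_force: [-0.2, -0.1, -1.4]
width: 0.0138
16.7 [ 0.5322 -0.3534  0.0502] [178.64  -0.37  60.05] F [-0.2 -0.1 -1.4] T [-0.07  0.06 -0.  ] w 0.0138 j [-35.  31.  94.   1.  53. -95.]
```

View pics/b2.png

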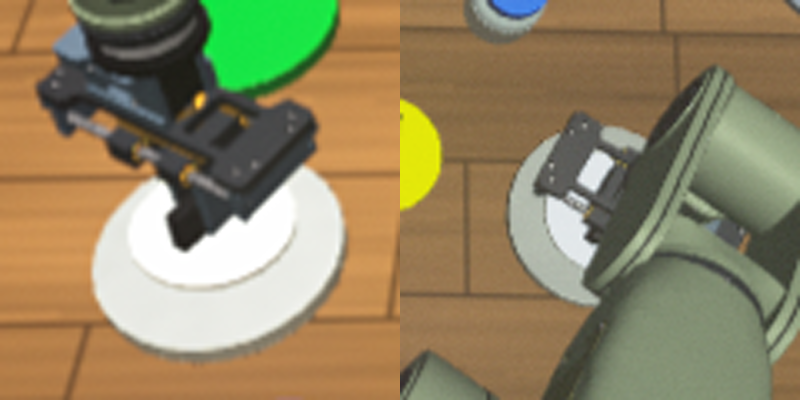

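The scene half shows the lid nearly level on the bat and well inside its rim. I'll lower the last few millimetres under force watch.

```bash
python3 -m inch '[-1,0,0.008,0.004,0,-1,0,0.014,0.008,0,-1,0,0.014,0.01,0,-1,0,0.014,0.01,0]' 4;  python3 -m inch '[-1,0,0,0.003,0,-1,0,0,0.006,0,-1,0,0,0.006,0]'; python3 go.py
```

```text
clock: 17.2
tool_pos: [0.5362, -0.3556, 0.0475]
orientation: [178.6, -0.4, 60.0]
ft_force: [1.2, -0.4, -0.5]
width: 0.0141
clock: 17.5
tool_pos: [0.5367, -0.3557, 0.0467]
orientation: [178.5, -0.4, 60.0]
ft_force: [-0.3, 1.8, 4.6]
width: 0.0145
17.5 [ 0.5367 -0.3557  0.0467] [178.5   -0.38  60.05] F [-0.3  1.8  4.6] T [ 0.2   0.05 -0.02] w 0.0145 j [-35.  32.  94.   1.  53. -95.]
```

It is seated at the predicted height, with 4.6 N upward. I'll open gently and rise.

```bash
python3 -m inch '[-0.95,0,0,-0.003,0,-0.65,0,0,-0.003,0,-0.5,0,0,-0.003,0,-0.2,0,0,-0.003,0,-0.2,0,0,-0.003,0]'; python3 go.py; python3 -m inch '[-0.2,0,0,-0.02,0,-0.2,0,0,-0.06,0,-0.2,0,0,-0.15,0,-0.2,0,0,-0.3,0,-0.2,0,0,-0.45,0,-0.2,0,-0.1,-0.6,0,-0.2,0,-0.4,-0.6,0,-0.2,0,-0.6,-0.6,0,-0.2,0,-0.6,-0.6,0,-0.2,0,-0.6,-0.6,0]'; python3 go.py
python3 - <<'E'
from cell import bot
import cv2
a=[cv2.resize(bot.capture(n)["img"][sl],(400,400),interpolation=cv2.INTER_CUBIC) for n,sl in(("scene",(slice(200,290),slice(110,200))),("top",(slice(110,250),slice(290,430))))]
cv2.imwrite("pics/b3.png",cv2.hconcat(a))
E
```

```text
clock: 18.0
tool_pos: [0.5366, -0.3557, 0.0475]
orientation: [178.5, -0.4, 60.0]
ft_force: [-0.1, 0.3, 0.2]
width: 0.0349
18.0 [ 0.5366 -0.3557  0.0475] [178.5   -0.38  60.04] F [-0.1  0.3  0.2] T [-0.04  0.04 -0.01] w 0.0349 j [-35.  32.  94.   1.  53. -95.]
clock: 19.0
tool_pos: [0.3704, -0.2607, 0.2232]
orientation: [178.7, -0.4, 60.0]
ft_force: [0.8, -1.3, 0.5]
width: 0.0365
19.0 [ 0.3704 -0.2607  0.2232] [178.74  -0.39  60.02] F [ 0.8 -1.3  0.5] T [-0.02 -0.03  0.04] w 0.0365 j [-37.   6. 104.   1.  68. -97.]
```

View pics/b3.png

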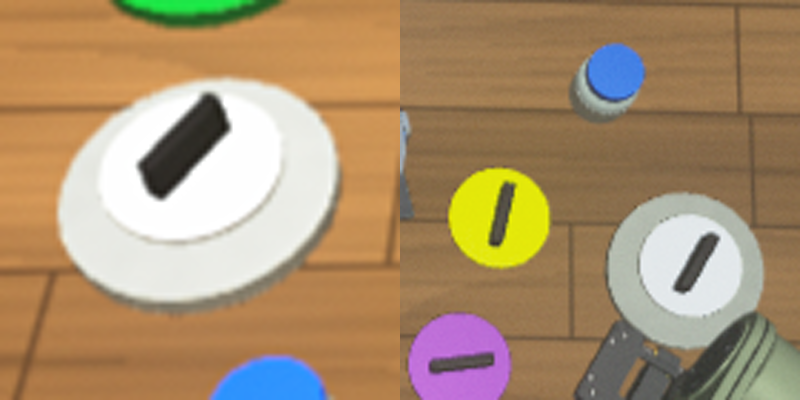

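The last picture shows the lid level, bar up and wholly on the bat, with the arm clear at 0.22 m height. I'll check by pixel difference that the other things stayed put, then hand in.

```bash
python3 - <<'E'
from cell import bot
from h import *
c=bot.capture("scene")["img"];o=cam("scene")[0]
for n,(x0,x1,y0,y1) in dict(pots=(345,425,205,270),bottle=(372,410,260,310),jar=(155,192,280,322),brush=(275,297,192,212),purple=(222,266,195,226),yellow=(203,250,236,274),green=(128,188,163,206)).items():
    print(n,np.abs(c[y0:y1,x0:x1].astype(int)-o[y0:y1,x0:x1]).max(2).__gt__(40).sum())
print(bot.close_job())
E
```

```text
pots 0
bottle 0
jar 0
brush 26
purple 0
yellow 0
green 0
the job is handed in; nothing more can be done
None
```

The lid is off the canister and lying level, bar up, wholly on the cream bat; I handed the job in at about 19 s.

- **Turning:** The tool could only point straight down, so I turned the bar wrench-fashion between the fingers. It went about 66° anticlockwise to a firm stop, at about 1.1 Nm.
- **Drawing out:** I backed off about 1° and drew the lid out along the canister's axis. The force during the draw was only about 2–3 N.
- **Setting down:** I touched the low edge to the bat and pivoted the lid level under a light grip. Contact force peaked at about 8 N, and I let go once it was seated.

**Last checks:**
- The final picture showed the lid well inside the bat's rim and the arm clear of it.
- A before/after pixel comparison showed no change at the pots, bottle, jar, green disc, or the yellow and purple look-alikes.
- The brush area differed by 26 pixels. That area overlaps where the lid's bar first stood, so I put it down to the missing bar, but I did not look at the brush again.

**Slip:** Before gripping, one move went about 7 mm lower than I meant and pressed the finger tips on the lid plate with 9 N. I eased off straight away.

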